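# Press the specimen cassette down and slide it home under the leaf spring

## Robot

A 6-joint arm with a two-finger parallel gripper is mounted at the origin on the work surface. World frame = base frame: x ahead of the robot, y to its left, z up, the work surface at z = 0. Lengths are in m, angles in degrees, forces in N, time in s.
With the tool pointing down it reaches from about 0.375 to 0.75 m from the base axis. Payload 9 kg.
Tool frame: the origin (TCP) lies where the fingers leave the gripper's body, on its centre line; the fingertips stand 73 mm ahead of it and the grasp point (between the pads) lies 54 mm ahead of it (robot.tip_reach is the distance from the TCP to the fingertips, in m); z points along the fingers, y is the line along which they close (so a half turn about z gives the same grasp; the last joint's range is limited). The gripper opens to 85 mm and grips with 20 to 120 N. Pads are 22 mm wide; open, the fingers measure 114 mm over their backs; the gripper's body (76 mm by 85 mm) begins 54 mm behind the grasp point. The pads swing forward as they close: fully open they stand 13 mm farther back than shut.
Start: joints at [62.584, 5.964, 5.575, 89.605, 0, 77.527], TCP at [0.155, 0.58, 0.304] pointing down, gripper open.
Joint ranges: [-171.21, 171.21], [-48.23, 106.86], [-62.78, 66.21], [-105.2, 120.99], [-86.42, 89.51], [-180, 180]. Speed limits (degrees/s): [127.2, 127.2, 147.25, 180, 180, 180].

## Interface

Orientations are given as [roll, pitch, yaw] about the fixed x, y, z axes, in that order (R = Rz(yaw) Ry(pitch) Rx(roll)).
In Python, from plant import robot gives the robot as it stands. Calls block until the motion is done:
- robot.move_pose(position, orientation): joint-space move of the TCP to a pose.
- robot.line_to(position, vel=0.15, rotation=None, guard=None): straight line of the TCP; rotation=None keeps the orientation; vel is the mean speed in m/s. With guard (N) it stops when the force on the tool has changed by that much, and returns True; else False.
- robot.goto_joints(angles): joint-space move.
- robot.set_gripper(opening): finger opening in m; the grip force is fixed at half the most; returns when the fingers have stopped.
- robot.pause(seconds).
- robot.ik(position, orientation): joint angles nearest the present ones, or None.
- robot.observe(): the state.
- robot.grab_frame(name): name is "scene" or "top" or "wrist"; returns the picture (400x640x3 uint8, blue, green, red); there is no depth.
- robot.get_calibration(name): a dict with "vertical_fov" (degrees; the focal length in pixels is half the picture's height over the tangent of half this angle, whatever the lens; pixels are square), "cx", "cy" (the principal point, pixels), "rvec" (rotation vector, rad) and "tvec" (3), from world to camera coordinates, as OpenCV has them. Camera axes: x right, y down, z forward; pixel columns grow to the right and rows downward; lengths in m; the calibration is good to about 2 mm. The wrist camera is an equidistant fisheye: a pixel r from the principal point sees the ray r / f radians off the axis. A picture is of the moment at which its call begins: read the wrist's pose just before it. get_calibration takes no time and is no camera call; for the wrist camera it gives the pose at the moment of the call.
A pose or a line that the arm cannot do raises robot.IKError and nothing moves.
- robot.job_done(): hands the job in; it is judged then, once.
The state is a dict: "time": time; "q": joint angles; "qvel": joint speeds; "joint_torque": joint torques, N m; "tool_pos": TCP position; "tcp_rot": TCP orientation; "ft_force": force on the tool from outside, world axes, zero at the start; "torque": the same for the moment, N m; "gripper_width": finger opening in m; "gripper_force": force on a finger pad.
Only numpy, scipy, OpenCV 4.12 (cv2) and the standard library are available. Lean on these libraries where they do the work, as an engineer would, in place of code of your own. Each camera call takes 0.05 s, during which the arm holds its last target. There are 200 camera calls.

## Task

With your fingertips on its rear pad, press the specimen cassette firmly down against the sprung loading plate and, still pressing, slide it along the track, beneath the side lips and the leaf spring, until it sits flat and fully home against the end stop with the loading plate popped up again behind it. Only press and push it, never pick it up, then take your hand away, and leave the other things on the bench where they are.

Things in the scene. Friction and masses are not known exactly. Their poses are not given: they have to be found in the camera images.
- jig: (Sizes in mm.) Fixed steel jig, 270 by 98: a straight channel 75 wide. Origin on the bench surface in mid-channel; its +x is the sliding direction (away from the robot, within 30 degrees), z up. Side rails: tops 42 above the bench. Near part (jig x -114 to -6): sprung loading plate, with a wall behind it (x -116, top 35). Far part: fixed track floor, top 20 above the bench.
- entry (a point): Middle of the mouth of the lips (jig x -3, height 36). Beyond it, to jig x +90, steel lips overhang both edges of the channel: underside 36, top 41, leaving a slot 61 wide, open above. On the raised plate the cassette's flange top is at 41, too high for the lips; with the plate fully down it is at 33 and passes under.
- home (a point): Where the cassette's origin is when fully home: jig x +44, y 0, height 20. The cassette's front edge then meets the end stop (face at jig x +88, top 33).
- cassette: Loose flanged aluminium cassette, 0.11 to 0.23 kg, 88 long (x, sliding direction), 70 wide, 12 thick. Origin: centre of its underside. On its front a block (x -4 to +42, 50 wide) rises to 18, with a plaster disc in it. Starts on the raised plate (underside 29 above the bench), at jig x -67 to -54. Pressed, it takes about 4 to 17 N along the track to slide it.
- press_pad (a point): Centre of the flat rubber-faced pad on the cassette's rear top face (cassette x -24, 12 above its underside), where the fingertips press. Flat area 40 long (cassette x -44 to -4). In front of it the block's rear face (cassette x -4) is a step 6 high that the pressing fingertip can bear against to push.
- plate (a joint): Travel of the loading plate (108 by 72, moves straight down), m: 0 = up (top 29 above the bench), 0.008 = down at its stop (top 21, 1 above the track floor). About 5 N starts it moving, 10 N holds it fully down. It springs up by itself once the cassette's tail (44 behind its origin) has passed jig x -6.
- leaf (a joint): Angle of the leaf spring, rad: 0 = at rest, positive = lifted; about 0.09 when its two strips ride on the cassette's block, pressing with about 2.5 N. The strips, 10 wide, at jig y -17 and +17, run from a hinge (jig x +125, height 44, cheeks to 52) down towards the plate, tips turned up as a ramp. The block lifts them when pushed under.
- leaf_heel (a point): Lowest point of the leaf spring, mid-way between its strips: jig x +68, height 33 at rest. The upturned tips begin at jig x +43, height 42 (49 when lifted).
- jar: Bystander: glass jar with steel lid, 56 across, 62 tall, standing beside the jig. Origin: centre of its underside.
- fragment: Bystander: broken plaster moulding, 52 by 40, 29 high, lying beside the jig. Origin: centre of its underside.
- brush: Bystander: brush with wooden handle, 190 long, lying beside the jig.
- weight: Bystander: small brass weight with a knob, 44 across, 50 tall, beside the jig. Origin: centre of its underside.
- spatula: Bystander: spatula with green handle, 200 long, lying on the bench to the left.
- cup: Bystander: white ceramic cup, 70 across, 80 tall, to the left. Origin: centre of its underside.
- solvent: Bystander: amber bottle, 60 across, 130 tall, to the right. Origin: centre of its underside.
Things that resemble listed ones, but are neither listed nor needed, are in the scene too. There is more than one size of the cassette; the one meant has the size given above.

How it is judged:
By the outcome, as a careful person would: the job done as asked, in the order asked, and still so for the second after the job is handed in, with the robot touching nothing.
It also fails if it takes over 35 s, if anything falls off the work surface, if the arm or the gripper's body presses on something with over 40 N, if the wrist force passes 120 N, or if a joint passes its speed limit or range.

## Working session

There is one attempt and no reset: what is moved stays moved. The work goes in short steps, each a Python script; the robot and the scene stay as the last script left them, time stands still between calls to the robot, and variables do not carry over. Pictures are saved under pics/ and viewed, at most 10 in all, crops included, and the job is handed in when it is done.

```bash
mkdir -p pics; ls; python3 - <<'E'
from plant import robot
import cv2,numpy as np
for n in("top","scene"):
    cv2.imwrite(f"pics/{n}1.png",robot.grab_frame(n)); print(n,robot.get_calibration(n))
s=robot.observe();print(s["time"],s["tcp_rot"],s["ft_force"],s["gripper_width"],robot.tip_reach)
E
```

```text
pics
top {'vertical_fov': 43.766652469196494, 'cx': 321.12397552357396, 'cy': 186.2583994097487, 'rvec': array([ 2.22295444, -2.16146833,  0.06927652]), 'tvec': array([0.01681633, 0.55195476, 1.22688613])}
scene {'vertical_fov': 50.52238379093103, 'cx': 324.48459942912854, 'cy': 205.0013903429878, 'rvec': array([ 1.65592052,  1.73974103, -0.85238154]), 'tvec': array([-0.01631152, -0.30655778,  1.62410003])}
0.1 [-1.79935849e+02 -1.74872419e-02  1.65055597e+02] [-0.30260287 -0.01034728 -0.26437365] 0.08549378397755271 0.0726
```

View pics/top1.png

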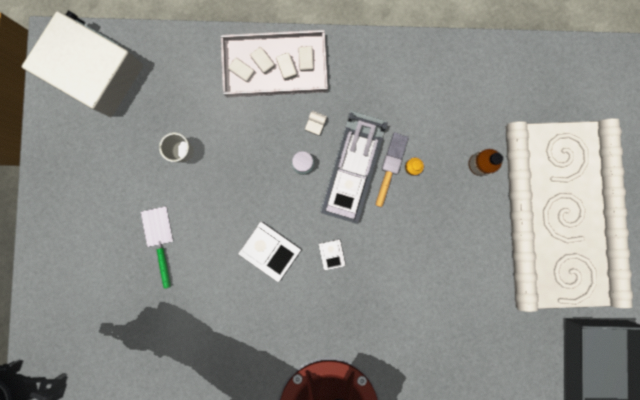

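View pics/scene1.png

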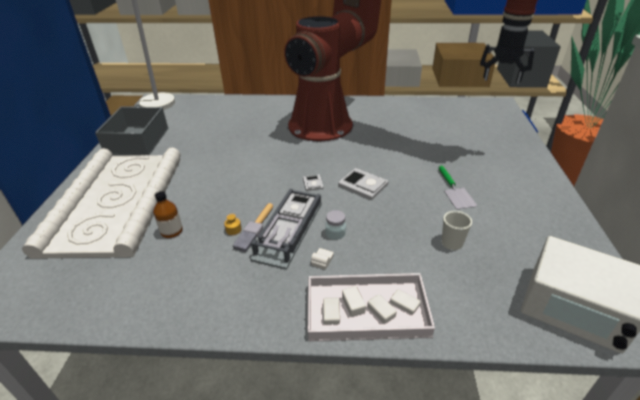

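The top view shows three cassette-like things: a large one at (270,250), a small one at (331,254), and one on the loading plate inside the jig at (348,193). The third fits, since it starts on the plate; I'll check its 88x70 size in an enlarged crop. The jig runs from (345,218) to (368,118).

```bash
cat > h.py <<'E'
import numpy as np,cv2
def px2w(c,px,z,fish=False):
    f=200/np.tan(np.radians(c["vertical_fov"]/2)); R=cv2.Rodrigues(np.array(c["rvec"]))[0]; t=np.array(c["tvec"]).ravel()
    d=np.array([px[0]-c["cx"],px[1]-c["cy"]])/f
    if fish:
        r=np.linalg.norm(d); d=np.r_[d/r*np.sin(r),np.cos(r)] if r>1e-9 else np.array([0,0,1.])
    else: d=np.r_[d,1]
    o=-R.T@t; d=R.T@d
    return o+d*(z-o[2])/d[2]
E
python3 - <<'E'
import cv2
im=cv2.imread("pics/top1.png")[105:230,290:440]
cv2.imwrite("pics/crop.png",cv2.resize(im,None,fx=4.8,fy=4.8,interpolation=cv2.INTER_CUBIC))
E
```

```text
(no output)
```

View pics/crop.png

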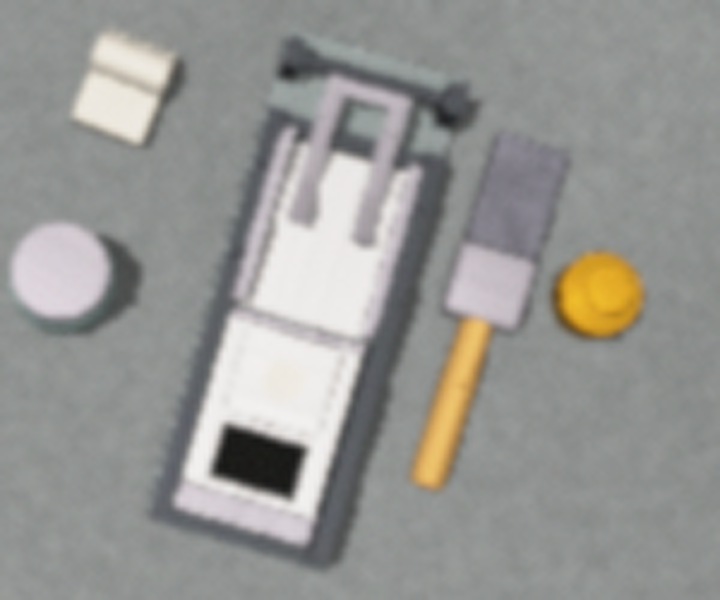

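```bash
python3 - <<'E'
from plant import robot
from h import *
np.set_printoptions(precision=4,suppress=True)
c=robot.get_calibration("top")
P=lambda u,v,z:px2w(c,(290+(u+.5)/4.8-.5,105+(v+.5)/4.8-.5),z)[:2]
ln,lf,rn,rf=[P(*a,.042) for a in((152,517),(270,110),(330,565),(450,155))]
print("rails",ln,lf,rn,rf,"width",np.linalg.norm(ln-rn))
for a,b in((ln,lf),(rn,rf)):print(np.degrees(np.arctan2(*(b-a)[::-1])),np.linalg.norm(a-b))
pad=P(259,462,.041);print("pad",pad)
rl,rr,fl,fr=[P(*a,.041) for a in((177,485),(313,520),(230,312),(366,345))]
print("cass",rl,rr,fl,fr,np.linalg.norm(rl-rr),np.linalg.norm(rl-fl),(rl+rr+fl+fr)/4)
step=[P(*a,.047) for a in((220,405),(318,432))];print("step",step,np.mean(step,0))
print("mouth?",P(303,322,.033))
E
```

```text
rails [0.4861 0.0302] [ 0.6964 -0.0245] [ 0.4643 -0.0608] [ 0.6757 -0.1174] width 0.09355460458867287
-14.589608510893205 0.2172532044525167
-14.994270464531004 0.2188576064115656
pad [ 0.5156 -0.0235]
cass [0.5027 0.0179] [ 0.4869 -0.0517] [ 0.5918 -0.0067] [ 0.5769 -0.0766] 0.0713956865616173 0.092446851170687 [ 0.5396 -0.0293]
step [array([ 0.5438, -0.0027]), array([ 0.5315, -0.0527])] [ 0.5376 -0.0277]
mouth? [ 0.5885 -0.0447]
```

The cassette in the jig measures about 71 x 92 mm, against 70 x 88 given, so it is the one meant. The jig yaw is about -14.8°. I'll go above it for a close look.

```bash
python3 - <<'E'
from plant import robot
import cv2,pickle
p=[.515,-.023]
for yaw in(75.2,-104.8): print(yaw,robot.ik([*p,.25],[180,0,yaw]))
q=[robot.ik([*p,.25],[180,0,y]) for y in(75.2,-104.8)]
i=min((0,1),key=lambda k:abs(q[k][5]) if q[k] is not None else 1e9); yaw=(75.2,-104.8)[i]
robot.set_gripper(0); robot.move_pose([*p,.25],[180,0,yaw]); robot.pause(.3)
c=robot.get_calibration("wrist"); im=robot.grab_frame("wrist"); s=robot.observe()
pickle.dump(c,open("w.pkl","wb")); cv2.imwrite("pics/w1.png",im); print(c,s["time"],s["tool_pos"],s["tcp_rot"],s["ft_force"],s["gripper_width"])
E
```

```text
75.2 [-17.11750782  -9.10157299 -14.83847771  84.26309528   0.
  87.68249218]
-104.8 [-17.11750782  -9.10157299 -14.83847771  84.26309528   0.
 -92.31750782]
{'vertical_fov': 65.70646984690485, 'cx': 319.0240071929901, 'cy': 199.7151595964934, 'rvec': array([-2.8599924 ,  0.37029209,  0.04833243]), 'tvec': array([-0.50329611,  0.08496551,  0.35348824])} 3.7167 [ 0.51504444 -0.0227921   0.2500373 ] [ 1.79996098e+02 -9.28900807e-04  7.52234599e+01] [ 0.06274277  0.35333503 -0.51791495] 0.00012124504096950089
```

View pics/w1.png

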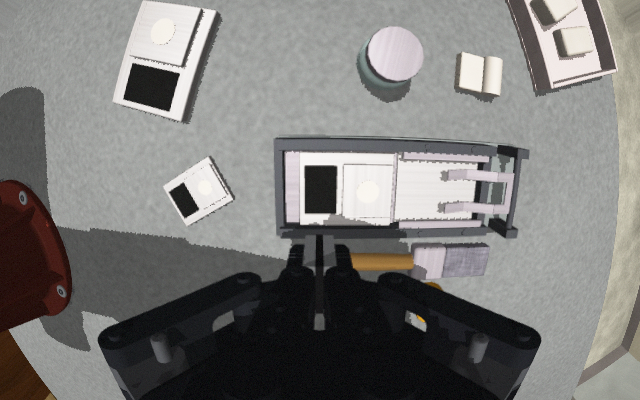

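The wrist view shows the cassette at (348,188) with its black pad at (321,189). Next I'll enlarge it.

```bash
python3 - <<'E'
import cv2
im=cv2.imread("pics/w1.png")[125:250,265:425]
cv2.imwrite("pics/w1c.png",cv2.resize(im,None,fx=4.8,fy=4.8,interpolation=cv2.INTER_CUBIC))
E
```

```text
(no output)
```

View pics/w1c.png

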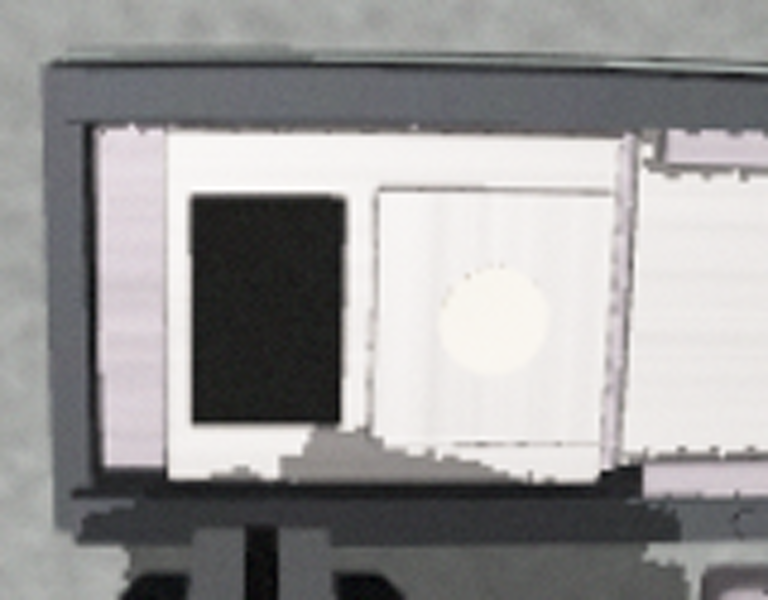

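```bash
python3 - <<'E'
from h import *
import pickle
np.set_printoptions(precision=4,suppress=True)
c=pickle.load(open("w.pkl","rb"))
P=lambda u,v,z:px2w(c,(265+(u+.5)/4.8-.5,125+(v+.5)/4.8-.5),z,True)[:2]
a=np.radians(-14.8); ex=np.array([np.cos(a),np.sin(a)]); ey=np.array([-ex[1],ex[0]])
T=lambda p:np.array([p@ex,p@ey])
L={"pad":[(191,195,.041),(346,197,.041),(341,424,.041),(191,422,.041)],
"rear":[(167,128,.041),(168,480,.041)],"step":[(377,188,.047),(372,428,.047)],
"blockfront":[(614,190,.047),(604,443,.047)],"front":[(622,138,.041),(603,480,.041)],
"lipmouth":[(665,168,.041),(660,458,.041)],"lip_end_wallouter":[(47,65,.042),(56,530,.042)],
"leftouter":[(47,65,.042),(760,72,.042)]}
for k,v in L.items():
    q=[P(*x) for x in v]; print(k,*[T(x) for x in q],"mean jig",T(np.mean(q,0)),"W",np.mean(q,0))
F=lambda u,v,z:T(px2w(c,(u,v),z,True)[:2])
print("far lips",F(489,163,.041),F(482,221,.041),"strips",F(443,176,.042),F(440,208,.042))
E
```

```text
pad [0.4899 0.1316] [0.5193 0.1313] [0.5189 0.0863] [0.4894 0.0867] mean jig [0.5044 0.109 ] W [ 0.5155 -0.0235]
rear [0.4855 0.1444] [0.4847 0.0746] mean jig [0.4851 0.1095] W [ 0.497 -0.018]
step [0.5247 0.1339] [0.5246 0.0874] mean jig [0.5246 0.1106] W [ 0.5355 -0.0271]
blockfront [0.5697 0.1341] [0.5706 0.0841] mean jig [0.5701 0.1091] W [ 0.5791 -0.0402]
front [0.5723 0.1434] [0.5724 0.0742] mean jig [0.5724 0.1088] W [ 0.5812 -0.041 ]
lipmouth [0.5812 0.1378] [0.5841 0.0788] mean jig [0.5827 0.1083] W [ 0.591  -0.0441]
lip_end_wallouter [0.4631 0.1567] [0.4619 0.0641] mean jig [0.4625 0.1104] W [ 0.4753 -0.0114]
leftouter [0.4631 0.1567] [0.5995 0.1572] mean jig [0.5313 0.1569] W [0.5538 0.016 ]
far lips [0.6745 0.1376] [0.6746 0.0762] strips [0.6225 0.1232] [0.6225 0.0911]
```

Measurements agree: cassette rear edge to front 87 mm, width 70 mm, step 40 mm ahead of the rear, jig x about -57. I'll press now.

```bash
cat >> h.py <<'E'
a=np.radians(-14.8); ex=np.array([np.cos(a),np.sin(a)]); ey=np.array([-ex[1],ex[0]])
W=lambda s,y,z:[*(s*ex+y*ey),z]
def rep(robot,f0,tag=""):
    o=robot.observe(); f=np.array(o["ft_force"])-f0; p=np.array(o["tool_pos"])
    print(tag,"t%.1f s%.4f y%.4f z%.4f | Fx%.1f Fy%.1f Fz%.1f"%(o["time"],p[:2]@ex,p[:2]@ey,p[2],f[:2]@ex,f[:2]@ey,f[2]),flush=True)
    return p,np.r_[f[:2]@ex,f[:2]@ey,f[2]]
E
python3 - <<'E'
from plant import robot
from h import *
import cv2,pickle
robot.line_to(W(.507,.1085,.125),vel=.12); robot.pause(.3)
f0=np.array(robot.observe()["ft_force"]); np.save("f0.npy",f0)
rep(robot,f0)
print(robot.line_to(W(.507,.1085,.1055),vel=.02,guard=22)); p,f=rep(robot,f0)
while f[2]<18 and p[2]>.099:
    if robot.line_to(W(.507,.1085,p[2]-.0015),vel=.02,guard=15): print("g")
    robot.pause(.1); p0=p; p,f=rep(robot,f0)
cv2.imwrite("pics/w2.png",robot.grab_frame("wrist"))
E
```

```text
t5.2 s0.5072 y0.1085 z0.1254 | Fx0.0 Fy0.0 Fz0.0
False
 t6.3 s0.5070 y0.1085 z0.1059 | Fx-3.8 Fy-0.4 Fz8.4
 t6.7 s0.5071 y0.1085 z0.1056 | Fx-6.5 Fy-0.1 Fz15.0
 t7.0 s0.5071 y0.1085 z0.1055 | Fx-8.4 Fy-1.1 Fz17.6
 t7.4 s0.5071 y0.1085 z0.1055 | Fx-8.1 Fy-0.0 Fz18.4
```

View pics/w2.png

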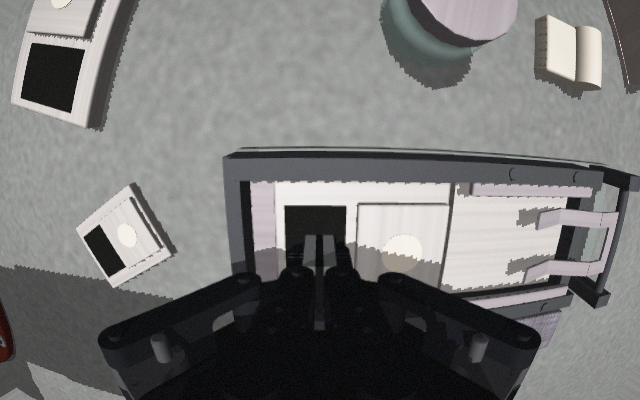

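The fingertips are on the pad at about (318,240), the plate is at its stop, and the press is about 18 N. Now I'll slide while holding the press.

```bash
python3 - <<'E'
from plant import robot
from h import *
f0=np.load("f0.npy"); cz=.1037; cs=.507
end=.622
while cs<end:
    cs=min(cs+.006,end); y=.1085-.001*min(1,(cs-.507)/.05)
    g=robot.line_to(W(cs,y,cz),vel=.04,guard=30)
    p,f=rep(robot,f0,("G" if g else "")+" cs%.3f cz%.4f"%(cs,cz))
    if g or f[0]<-32 or abs(f[1])>12 or f[2]>45: print("stop");break
    if f[2]<16: cz-=.0006
    elif f[2]>26: cz+=.0006
    cz=max(cz,.1005)
E
```

```text
cs0.513 cz0.1037 t7.7 s0.5130 y0.1085 z0.1055 | Fx-10.4 Fy-0.0 Fz22.6
 cs0.519 cz0.1037 t8.0 s0.5191 y0.1084 z0.1055 | Fx-9.5 Fy-0.4 Fz21.4
 cs0.525 cz0.1037 t8.3 s0.5251 y0.1083 z0.1055 | Fx-10.1 Fy0.5 Fz21.3
 cs0.531 cz0.1037 t8.6 s0.5311 y0.1082 z0.1055 | Fx-10.2 Fy-0.5 Fz21.3
 cs0.537 cz0.1037 t8.9 s0.5371 y0.1080 z0.1055 | Fx-9.3 Fy1.0 Fz19.2
 cs0.543 cz0.1037 t9.2 s0.5431 y0.1079 z0.1055 | Fx-9.2 Fy0.1 Fz20.4
 cs0.549 cz0.1037 t9.5 s0.5491 y0.1078 z0.1055 | Fx-9.1 Fy0.5 Fz20.4
 cs0.555 cz0.1037 t9.8 s0.5552 y0.1077 z0.1054 | Fx-8.3 Fy0.0 Fz19.5
 cs0.561 cz0.1037 t10.1 s0.5612 y0.1076 z0.1054 | Fx-8.0 Fy0.7 Fz18.8
 cs0.567 cz0.1037 t10.4 s0.5672 y0.1076 z0.1054 | Fx-7.5 Fy1.0 Fz18.1
 cs0.573 cz0.1037 t10.7 s0.5732 y0.1076 z0.1053 | Fx-7.2 Fy0.1 Fz17.6
 cs0.579 cz0.1037 t11.0 s0.5786 y0.1077 z0.1052 | Fx-9.6 Fy-0.6 Fz19.8
 cs0.585 cz0.1037 t11.3 s0.5843 y0.1077 z0.1052 | Fx-11.9 Fy0.0 Fz20.8
 cs0.591 cz0.1037 t11.6 s0.5905 y0.1077 z0.1052 | Fx-11.1 Fy0.8 Fz20.2
 cs0.597 cz0.1037 t11.9 s0.5967 y0.1076 z0.1052 | Fx-9.2 Fy1.2 Fz18.1
 cs0.603 cz0.1037 t12.2 s0.6022 y0.1077 z0.1051 | Fx-11.4 Fy-0.3 Fz19.5
 cs0.609 cz0.1037 t12.5 s0.6082 y0.1077 z0.1051 | Fx-12.3 Fy0.7 Fz19.2
 cs0.615 cz0.1037 t12.8 s0.6145 y0.1077 z0.1047 | Fx-8.5 Fy0.9 Fz14.1
G cs0.621 cz0.1031 t13.1 s0.6185 y0.1079 z0.1047 | Fx-4.1 Fy-0.0 Fz7.6
stop
```

```bash
python3 - <<'E'
from plant import robot
from h import *
f0=np.load("f0.npy"); rep(robot,f0)
w=robot.grab_frame("wrist")[60:380,120:640]; t=robot.grab_frame("top")[105:230,290:440]
t=cv2.resize(t,None,fx=2.5,fy=2.5,interpolation=cv2.INTER_CUBIC)
w=cv2.resize(w,(800*520//800,320)); w=w[:, :]
o=np.zeros((320+0,520+375,3),np.uint8)
c=np.zeros((600,800,3),np.uint8); c[:280,:375]=t[:280,:375] if t.shape[0]>=280 else 0
c[280:600,:520]=w; cv2.imwrite("pics/w3.png",c)
E
```

```text
t13.1 s0.6185 y0.1079 z0.1047 | Fx-4.1 Fy-0.0 Fz7.6
```

View pics/w3.png

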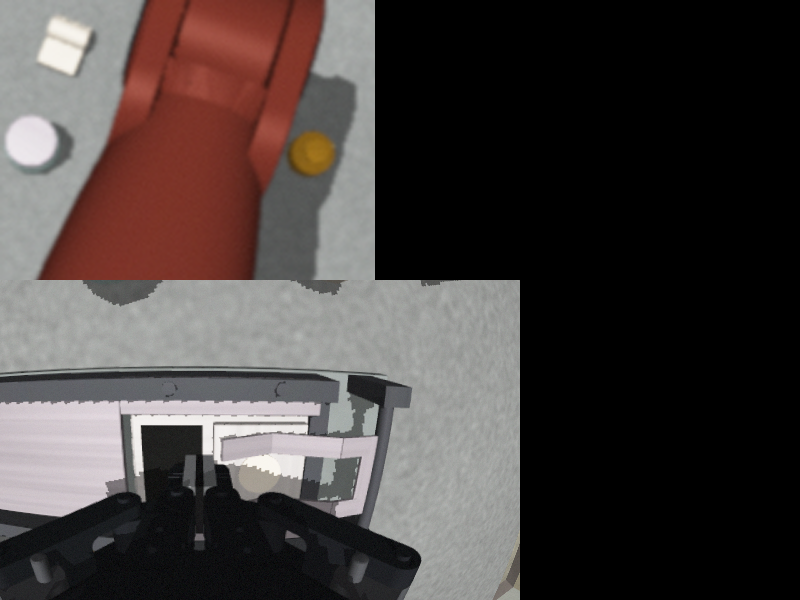

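The cassette is under the lips and the leaf, and the plate is visible behind it. The guard trip was probably the end stop, so I'll press and push a little more to confirm it is seated.

```bash
python3 - <<'E'
from plant import robot
from h import *
f0=np.load("f0.npy"); cs=.6185; cz=.103
robot.line_to(W(cs,.1077,cz),vel=.02); rep(robot,f0)
for k in range(7):
    cs+=.001; robot.line_to(W(cs,.1077,cz),vel=.02,guard=35); robot.pause(.1)
    p,f=rep(robot,f0,"cs%.4f"%cs)
    if f[0]<-28: break
E
```

```text
t13.4 s0.6185 y0.1079 z0.1047 | Fx-7.4 Fy-0.0 Fz16.6
cs0.6195 t13.8 s0.6187 y0.1079 z0.1046 | Fx-11.8 Fy0.7 Fz21.6
cs0.6205 t14.1 s0.6189 y0.1079 z0.1046 | Fx-16.5 Fy-0.5 Fz24.8
cs0.6215 t14.5 s0.6192 y0.1079 z0.1046 | Fx-22.8 Fy-0.8 Fz27.3
cs0.6225 t14.8 s0.6193 y0.1080 z0.1045 | Fx-26.6 Fy-1.6 Fz32.7
cs0.6235 t15.2 s0.6195 y0.1080 z0.1045 | Fx-31.4 Fy-2.2 Fz34.9
```

It's firmly against the stop: 31 N with no further travel. I'll unload, lift off and look.

```bash
python3 - <<'E'
from plant import robot
from h import *
import pickle
f0=np.load("f0.npy")
robot.line_to(W(.6175,.1079,.1045),vel=.02); rep(robot,f0)
robot.line_to(W(.616,.1079,.125),vel=.04); robot.line_to(W(.59,.108,.25),vel=.12); robot.pause(.2); rep(robot,f0)
c=robot.get_calibration("wrist"); im=robot.grab_frame("wrist"); pickle.dump(c,open("w.pkl","wb"))
cv2.imwrite("pics/w4.png",cv2.resize(im[110:250,200:400],None,fx=4,fy=4,interpolation=cv2.INTER_CUBIC))
E
```

```text
t15.6 s0.6175 y0.1080 z0.1047 | Fx-2.4 Fy-0.4 Fz6.3
 t17.7 s0.5898 y0.1080 z0.2493 | Fx0.6 Fy-0.3 Fz-0.1
```

View pics/w4.png

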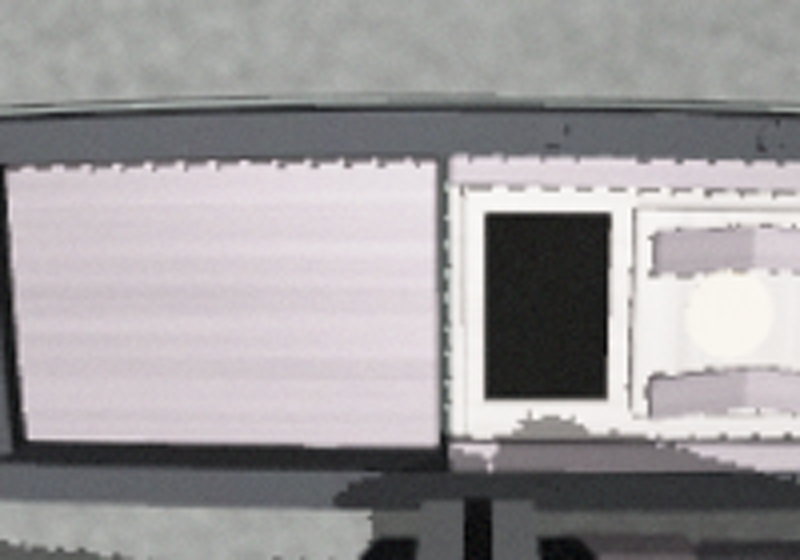

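The plate is whole and clear behind the cassette, front edge at u=437. The cassette rear is at u≈463 and the leaf strips ride on the block. I'll check the numbers from these pixels.

```bash
python3 - <<'E'
from h import *
import pickle
c=pickle.load(open("w.pkl","rb"))
def P(u,v,z):
    p=px2w(c,(200+(u+.5)/4-.5,110+(v+.5)/4-.5),z,True)[:2]; return np.round([p@ex,p@ey],4)
for z in(.029,.021): print("plate",z,P(437,160,z),P(437,446,z),P(5,165,z),P(27,440,z))
print("rear",P(463,300,.032),"lip mouth",P(450,175,.041),"pad",P(485,213,.032),P(610,213,.032),P(485,399,.032),"step",P(634,310,.038))
E
```

```text
plate 0.029 [0.5781 0.1432] [0.5776 0.0727] [0.4709 0.1442] [0.4708 0.0729]
plate 0.021 [0.5777 0.1424] [0.5773 0.0699] [0.4676 0.1434] [0.4675 0.0702]
rear [0.5842 0.1102] lip mouth [0.5815 0.1409] pad [0.5893 0.131 ] [0.6186 0.1312] [0.5894 0.0857] step [0.6242 0.1093]
```

With the plate at z 29, its length comes out at 107 mm (108 true), so it is up. The cassette step is 46 mm past the plate's edge, exactly the 46 mm expected at home. Handing in.

```bash
python3 -c "
from plant import robot
print(robot.job_done())"
```

```text
the job is handed in; nothing more can be done
None
```

The cassette was pressed down, slid under the lips and the leaf spring, and is home against the end stop with the plate up behind it; the hand is clear and the job is handed in.

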